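# Load a stone onto the imaging box's tray

## Robot

A 6-joint arm with a two-finger parallel gripper is mounted at the origin on the work surface. World frame = base frame: x ahead of the robot, y to its left, z up, the work surface at z = 0. Lengths are in mm, angles in rad, forces in N, time in s.
With the tool pointing down it reaches from about 225 to 725 mm from the base axis. Payload 3.1 kg.
Tool frame: the origin (TCP) lies on the centre line of the jaws, within the pads' length; the fingertips stand ahead of it and the grasp point (between the pads) lies 2 mm behind it (robot.tip_reach is the z of the fingertips in the tool frame, in mm); z points along the fingers, y is the line along which they close (so a half turn about z gives the same grasp; the last joint's range is limited). The gripper opens to 85 mm and grips with 20 to 120 N. Pads are 22 mm wide; open, the fingers measure 114 mm over their backs; the gripper's body (76 mm by 85 mm) begins 54 mm behind the grasp point. The pads swing forward as they close: fully open they stand 13 mm farther back than shut.
Start: joints at [0.99, 0.048, 0.099, 1.622, 0, 1.443], TCP at [229.685, 472.083, 248.312] pointing down, gripper open.
Joint ranges: [-2.91, 2.91], [-0.99, 1.94], [-1.21, 1.42], [-2.12, 2.29], [-1.49, 1.47], [-3.14, 3.14]. Speed limits (rad/s): [2.79, 2.79, 3.14, 3.14, 3.14, 3.14].

## Interface

Orientations are given as a rotation vector (axis times angle).
In Python, from plant import robot, snapshot gives the robot as it stands.
- The arm moves only by the tool jog_arm, never from a script. Its argument "targets" is a list of rows, each a list of 2 entries, a list of its own where there are three numbers: the shift along the tool's x, y, z in cm, then the turn, a rotation vector about the tool's x, y, z in rad. A call has 1 to 10 rows; each row shifts and turns the commanded pose from where the row before left it, along the tool's axes as they then stand; what a row does not reach is not made up. A row lasts 1/10 s, in which the tool goes at most 50 mm and 8.59 degrees, less where a joint would pass 70% of its speed; a pose out of reach is approached as far as the arm can. A call with a gripper value outside its range is refused whole. "grip" is the gripper command: -1 is shut, 1 is fully open, values between are in proportion, set as the call begins (left out, the last holds). The fingers move at their own pace and stop on an object; the grip force is fixed at half the most. Time passes only in rows, so rows that do not move let the fingers close. It gives the time, the measured TCP pose, the force, the opening and the grip force at its end, in the units of the state.
- robot.get_state(): the state, without advancing time (a new reading comes with each control period).
- snapshot(name): name is "scene" or "side" or "wrist"; returns a dict with "image" (400x640x3 uint8, red, green, blue), "range_z" (400x640 float32, mm along the optical axis (not along the pixel's ray), 0 where there is no reading), "mtx" (3x3 intrinsics, pixels), "R" (3x3) and "t" (3): a world point X has camera coordinates R X + t. Camera axes: x right, y down, z forward; pixel columns grow to the right and rows downward; lengths in mm; the calibration is good to about 2 mm. A picture is of the moment at which its call begins.
- robot.hand_in(): hands the job in; it is judged then, once.
The state is a dict: "time_s": time; "joint_positions": joint angles; "dq": joint speeds; "joint_efforts": joint torques, N m; "position": TCP position; "orientation": TCP orientation; "contact_force": force on the tool from outside, world axes, zero at the start; "torque": the same for the moment, N m; "gripper_width": opening from 0.0 (shut) to 1.0 (fully open); "finger_force": force on a finger pad.
Only numpy, scipy, OpenCV 4.12 (cv2) and the standard library are available. Lean on these libraries where they do the work, as an engineer would, in place of code of your own. Each camera call takes 0.05 s, during which the arm holds its last target. There are 200 camera calls.

## Task

Draw the imaging box's flat metal tray all the way out to its stop; it has no handle, so press gently down on top of it (18 N bends its springs) and drag it out by friction. Then lay the long oval stone from beside the box on the middle of the tray's dark rubber pad, its length in line with the tray's travel, and set it down gently. Leave the other stones and the magnifier where they lie.

Things in the scene. Friction and masses are not known exactly. Their poses are not given: they have to be found in the camera images.
- scanner: White imaging box, fixed, 240 deep x 220 wide x 105 high. Origin: on the table, midway along the lower edge of its front face. +x points into the box (away from the robot at yaw 0), z up. Front opening 170 wide, from the table up to 90. A low sill with side rails (172 wide, 16 high) reaches 80 out in front, under the tray. The tray's springs are overloaded if the robot presses on tray or box with over 18 N.
- tray (a joint): How far the tray is drawn out, in m: 0 shut, 0.110 at its stop. It slides along the scanner's -x axis against a steady drag of about 5 N and stays where left. A flat bare aluminium plate, 144 wide, 5 thick, no handle, centred across the box; its front edge is 80 in front of the box's front face when shut, 190 when fully out, its rear always inside. Friction with fingertips 0.5 or more.
- load_point (a point): Fixed point of the box, 65 in front of its face on the middle line, 39 above the table. When the tray is fully out the centre of its pad lies here (true height differs with the rake). The pad is dark rubber, 90 long x 80 wide, inlaid flush in the tray, its centre 125 behind the tray's front edge; inside the box when the tray is shut. Axes as the scanner's.
- long_stone_center (a point): Centre (half-way up) of the long oval grey river stone, 84 long (its x axis) x 54 wide (y) x 42 high, flat underneath, about 0.26 kg. It lies on the table to the left or right of the tray.
- round_stone_center (a point): Centre of a small, nearly round grey stone, 54 x 52 x 36 high, on the table on the other side of the tray. A bystander.
- big_stone_center (a point): Centre of a big grey stone, 112 x 90 x 56 high, on the table beside the imaging box. A bystander.
- magnifier: A hand magnifier lying on the table beside the box: black round rim 68 across, 10 high, wooden handle reaching to 133 from the rim's centre along -x, 16 thick. Origin: under the centre of the rim. A bystander.
- tray_mark (a point): Fixed point of the box, 60 in front of its face on the middle line, 39 above the table: a spot of the tray's top IF its bed lay level. But the bed is raked by an unmeasured angle, up to 3.2 degrees nose up or down, about a pivot 200 inside the face: the tray's top can be 15 higher or lower here (20 when drawn out) and rises or falls as it moves. It is sprung: sinks 1 per 3 N, at most 10.
Mind the look-alikes: they are no part of the job. Several things look just like the part that bears long_stone_center: the one meant starts farthest from the robot's base.

How it is judged:
By the outcome, as a careful person would: the job done as asked, in the order asked, and still so for the second after the job is handed in, with the robot touching nothing.
It also fails if it takes over 69 s, if anything falls off the work surface, if the arm or the gripper's body presses on something with over 40 N, if the wrist force passes 120 N, or if a joint passes its speed limit or range.

## Working session

There is one attempt and no reset: what is moved stays moved. The work goes in short steps, Python scripts to look and compute and a tool call to move; the robot and the scene stay as the last step left them, time stands still between calls to the robot, and variables do not carry over. Pictures are saved under pics/ and viewed, at most 10 in all, crops included, and the job is handed in when it is done.

Besides the shell and the picture viewer there is one more tool, called as name(argument=value, ...) on one line, values as JSON. jog_arm: Moves the arm, as the interface text tells. Its arguments: {"type":"object","properties":{"targets":{"type":"array","items":{"type":"array"}},"grip":{"type":"number"}},"required":["targets"]}

```bash
mkdir -p pics
cat > h.py <<'E'
import numpy as np,cv2
from plant import robot,snapshot
def shot(n,f=None):
    s=snapshot(n)
    if f: cv2.imwrite('pics/'+f,s['image'][:,:,::-1])
    return s
def cloud(s):
    z=s['range_z'].astype(float);v,u=np.mgrid[:400,:640];K=s['mtx']
    p=np.stack([(u-K[0,2])/K[0,0]*z,(v-K[1,2])/K[1,1]*z,z],-1)
    w=(p-s['t'])@s['R']; w[z==0]=np.nan
    return w
E
python3 - <<'E'
from h import *
s=shot('scene','a.png');np.savez('a.npz',**s)
s2=shot('side','b.png');np.savez('b.npz',**s2)
cv2.imwrite('pics/ab.png',cv2.resize(np.vstack([s['image'],s2['image']])[:,:,::-1],(480,600)))
print(robot.get_state(),robot.tip_reach)
for q in(s,s2):print(-q['R'].T@q['t'],q['R'][2])
E
```

```text
{'time_s': 0.1, 'joint_positions': array([ 9.90197442e-01,  4.86979917e-02,  9.77778031e-02,  1.62200738e+00,
       -1.28759846e-05,  1.44301366e+00]), 'dq': array([-0.00010348, -0.00086556,  0.00246396,  0.00041779,  0.00128166,
        0.00015296]), 'joint_efforts': array([ 2.89710115e-03, -3.39849865e+01,  3.20936501e+01,  1.58388354e-02,
       -9.62345553e-05,  2.97893230e-07]), 'position': array([229.41229647, 471.65717273, 247.23477738]), 'orientation': array([-0.70505721, -3.06070594,  0.00314622]), 'contact_force': array([-0.51503872, -0.33707475, -0.43360653]), 'torque': array([ 0.02824026, -0.01094662,  0.02686177]), 'finger_force': 0.0, 'gripper_width': 1.0009437638651613} 17.0
[1141.49758827 -231.62181414 1141.74333673] [-0.47371275  0.17494446 -0.86312842]
[350.32135164 686.6428668  479.82629709] [ 0.21966584 -0.8436121  -0.48996483]
```

View pics/a.png

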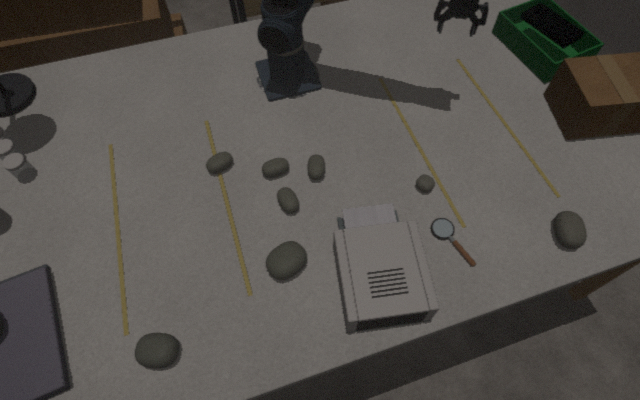

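View pics/b.png

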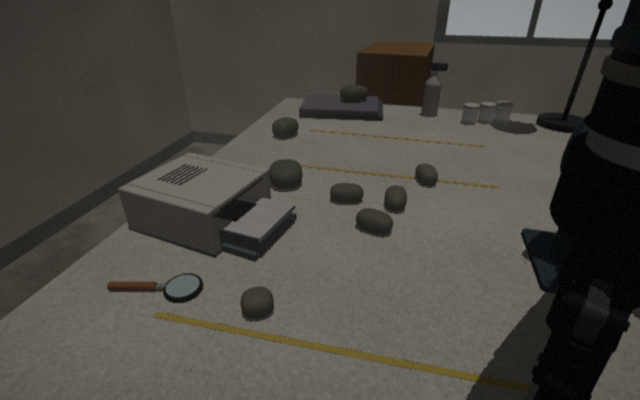

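The scene view shows the box at (385,270) with its tray at (370,215) and the big stone at (287,260). Four long stones lie at (219,163), (276,168), (316,167) and (288,200), the round one at (425,183), and the magnifier at (445,230). The side view agrees. Now I'll measure positions.

```bash
cat > m.py <<'E'
from h import *
for f in('a','b'):
    s=dict(np.load(f+'.npz'));w=cloud(s);x,y,z=w[...,0],w[...,1],w[...,2]
    m=((z>10)&(z<135)&(x>200)&(x<800)&(abs(y)<420)).astype(np.uint8)
    n,l,st,c=cv2.connectedComponentsWithStats(m)
    for i in range(1,n):
        if st[i,4]<80: continue
        p=w[l==i]; t=p[:,2].max()
        q=p[p[:,2]>8]; r=cv2.minAreaRect(q[:,:2].astype(np.float32))
        print(f,c[i].round(),st[i,4],'zmax %.0f'%np.percentile(p[:,2],98),'rect',np.round(r[0]),np.round(r[1]),round(r[2],1),'R %.0f'%np.hypot(*r[0]))
    b=(z>96)&(z<112)&(x>300)&(x<900); n,l,st,c=cv2.connectedComponentsWithStats(b.astype(np.uint8)); i=1+st[1:,4].argmax()
    p=w[l==i]; print(f,'boxtop',cv2.minAreaRect(p[:,:2].astype(np.float32)),p[:,2].mean())
E
python3 m.py
```

```text
a [219. 162.] 431 zmax 44 rect [ 309. -296.] [52. 82.] 25.0 R 428
a [316. 167.] 384 zmax 45 rect [417. -23.] [51. 81.] 71.8 R 418
a [275. 167.] 422 zmax 44 rect [ 381. -141.] [83. 50.] 89.2 R 406
a [425. 183.] 265 zmax 39 rect [574. 264.] [52. 48.] 28.8 R 632
a [288. 200.] 440 zmax 45 rect [ 501. -136.] [83. 53.] 13.5 R 519
a [373. 239.] 4702 zmax 109 rect [711.  47.] [221. 220.] 79.6 R 713
a [446. 232.] 302 zmax 17 rect [742. 253.] [ 65. 110.] 85.0 R 784
a [286. 260.] 1191 zmax 59 rect [ 680. -191.] [ 87. 111.] 22.1 R 707
a boxtop ((803.1583862304688, 29.726043701171875), (220.62127685546875, 235.4261474609375), 79.39250183105469) 104.85415432339609
b [233. 204.] 8434 zmax 107 rect [694. -42.] [398. 212.] 90.0 R 695
b [426. 173.] 387 zmax 44 rect [ 304. -294.] [50. 78.] 22.0 R 424
b [346. 192.] 550 zmax 44 rect [ 494. -132.] [83. 44.] 12.1 R 512
b [395. 197.] 469 zmax 44 rect [ 376. -141.] [52. 79.] 5.6 R 401
b [374. 220.] 728 zmax 44 rect [411. -23.] [51. 80.] 70.0 R 412
b [175. 286.] 953 zmax 17 rect [741. 251.] [ 67. 115.] 86.6 R 782
b [257. 302.] 839 zmax 38 rect [567. 266.] [54. 49.] 41.3 R 626
b boxtop ((799.9552001953125, 28.307037353515625), (223.1727294921875, 238.47171020507812), 80.51419830322266) 105.6951882448915
```

```bash
cat > t.py <<'E'
from h import *
for f in('a','b'):
    s=dict(np.load(f+'.npz'));w=cloud(s)
    yaw=np.deg2rad(-10.05);X=np.array([np.cos(yaw),np.sin(yaw)]);Y=np.array([-X[1],X[0]])
    o=np.array([801.5,29])-120*X
    a=(w[...,:2]-o)@X;b=(w[...,:2]-o)@Y
    m=(a>-72)&(a<-25)&(abs(b)<60)&(w[...,2]>20)&(w[...,2]<65)
    A=np.c_[a[m],b[m],np.ones(m.sum())];k,r,_,_=np.linalg.lstsq(A,w[...,2][m],rcond=None)
    print(f,m.sum(),k,'z at -60',k[2]-60*k[0],np.sqrt(r/m.sum()))
    m=(a<-10)&(a>-110)&(abs(b)<100)&(w[...,2]>25);print('front',np.percentile(a[m],[0,1,3]),'b',np.percentile(b[m],[1,50,99]))
print(o,X)
for d in(-60,-55,-65):print(d,o+d*X)
E
python3 t.py
```

```text
a 650 [-2.65012420e-02  1.43839946e-04  4.72779217e+01] z at -60 48.86799620513966 [2.15641227]
front [-82.53371616 -81.1276945  -79.91373352] b [-68.29870565   1.92532786  73.26823021]
b 655 [-3.48525525e-02  2.29140958e-04  4.83543086e+01] z at -60 50.44546176253975 [0.67311302]
front [-84.83359245 -83.77798725 -83.26557009] b [-71.13550035   8.85885843  70.98080908]
[683.34129903  49.9409022 ] [ 0.98465584 -0.17450752]
-60 [624.26194854  60.4113533 ]
-55 [629.18522775  59.53881571]
-65 [619.33866934  61.28389089]
```

```bash
cat >> h.py <<'E'
from scipy.spatial.transform import Rotation as Ro
def plan(goal,yawy=None):
    st=robot.get_state();R=Ro.from_rotvec(st['orientation']);M=R.as_matrix()
    print('pos',st['position'].round(1),'F',st['contact_force'].round(1),'w',st['gripper_width'],'t',st['time_s'])
    y=M[:,1];cur=np.degrees(np.arctan2(y[1],y[0]))
    if yawy is None: yawy=cur
    yv=np.radians(yawy);G=np.c_[[np.sin(yv),-np.cos(yv),0],[np.cos(yv),np.sin(yv),0],[0,0,-1]]
    d=np.array(goal)-st['position']
    print('yaw y',cur,'turn',(R.inv()*Ro.from_matrix(G)).as_rotvec().round(3),'shift after turn cm',(G.T@d/10).round(2),'before',(M.T@d/10).round(2))
E
python3 -c "
from h import *
plan([624,60,120],79.95)
print(robot.tip_reach)"
```

```text
pos [229.4 471.7 247.2] F [-0.5 -0.3 -0.4] w 1.0009437638651613 t 0.1Traceback (most recent call last):
  File "<string>", line 3, in <module>
    plan([624,60,120],79.95)
    ~~~~^^^^^^^^^^^^^^^^^^^^
  File "h.py", line 20, in plan
    print('yaw y',cur,'turn',(R.inv()*Ro.from_matrix(G)).as_rotvec().round(3),'shift after turn cm',(G.T@d/10).round(2),'before',(M.T@d/10).round(2))
                                      ~~~~~~~~~~~~~~^^^
  File "scipy/spatial/transform/_rotation.pyx", line 1143, in scipy.spatial.transform._rotation.Rotation.from_matrix
ValueError: Non-positive determinant (left-handed or null coordinate frame) in rotation matrix 0: [[ 0.98465584  0.17450752  0.        ]
 [-0.17450752  0.98465584  0.        ]
 [ 0.          0.         -1.        ]].
```

```bash
sed -i 's/\[np.sin(yv),-np.cos(yv),0\]/[-np.sin(yv),np.cos(yv),0]/' h.py
python3 -c "
from h import *
plan([624,60,120],79.95)"
```

```text
pos [229.4 471.7 247.2] F [-0.5 -0.3 -0.4] w 1.0009437638651613 t 0.1
yaw y 64.05555850459888 turn [-0.002 -0.001 -0.277] shift after turn cm [-46.04 -33.65  12.72] before [-53.5  -19.73  12.75]
```

jog_arm(targets=[[[0,0,0],[0,0,-0.139]],[[0,0,0],[0,0,-0.138]],[[-2,-1.5,0],[0,0,0]],[[-3.5,-2.6,1],[0,0,0]],[[-3.5,-2.6,1],[0,0,0]],[[-3.5,-2.6,1],[0,0,0]],[[-3.5,-2.6,1],[0,0,0]],[[-3.5,-2.6,1],[0,0,0]],[[-3.5,-2.6,1],[0,0,0]],[[-3.5,-2.6,1],[0,0,0]]], grip=-1)

```text
time_s: 1.1
position: [456.8, 230.2, 177.4]
orientation: [-0.276, -3.129, 0.0]
contact_force: [1.6, 1.3, -0.5]
gripper_width: -0.002
finger_force: 0.0
```

jog_arm(targets=[[[-3.5,-2.6,1],[0,0,0]],[[-3.5,-2.6,1],[0,0,0]],[[-3.5,-2.6,1],[0,0,0]],[[-3.5,-2.6,1],[0,0,0]],[[-3.5,-2.6,1],[0,0,0]],[[-2,-1.5,0.5],[0,0,0]],[[0,0,0],[0,0,0]],[[0,0,0],[0,0,0]]])

```text
time_s: 1.9
position: [622.2, 54.6, 122.2]
orientation: [-0.277, -3.127, -0.001]
contact_force: [-0.2, 0.5, 0.6]
gripper_width: 0.004
finger_force: 0.0
```

```bash
python3 -c "
from h import *
plan([624,60,75],79.95);print(robot.tip_reach)
s=shot('wrist','c.png')"
```

```text
pos [622.2  54.6 122.2] F [-0.2  0.5  0.6] w 0.003645543398589804 t 1.9
yaw y 79.86256838799298 turn [ 0.    -0.003 -0.002] shift after turn cm [-0.08  0.57  4.72] before [-0.1   0.57  4.72]
17.0
```

View pics/c.png

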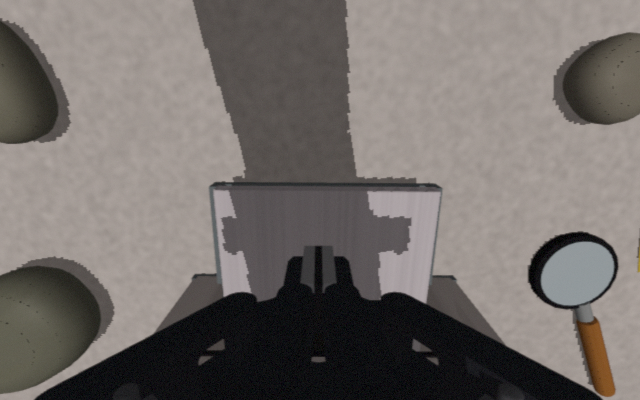

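The wrist view shows the tray's front edge at row 187 (cols 212–440), with the shut fingertips at (318,255) above the tray. I'll go down.

jog_arm(targets=[[[-0.1,0.5,1],[0,0,0]],[[0,0,2],[0,0,0]],[[0,0,1.5],[0,0,0]],[[0,0,0.4],[0,0,0]],[[0,0,0],[0,0,0]],[[0,0,0],[0,0,0]],[[0,0,0],[0,0,0]]])

```text
time_s: 2.65
position: [625.4, 59.7, 75.5]
orientation: [0.276, 3.127, 0.0]
contact_force: [-0.0, 0.1, -1.2]
gripper_width: 0.001
finger_force: 0.0
```

jog_arm(targets=[[[0,0,0.1],[0,0,0]],[[0,0,0.1],[0,0,0]],[[0,0,0.1],[0,0,0]],[[0,0,0],[0,0,0]],[[0,0,0],[0,0,0]]])

```text
time_s: 3.15
position: [624.6, 59.6, 71.2]
orientation: [-0.276, -3.129, 0.0]
contact_force: [0.2, 0.5, -0.1]
gripper_width: -0.003
finger_force: 0.0
```

jog_arm(targets=[[[0,0,0.1],[0,0,0]],[[0,0,0.1],[0,0,0]],[[0,0,0.1],[0,0,0]],[[0,0,0],[0,0,0]],[[0,0,0],[0,0,0]]])

```text
time_s: 3.65
position: [624.6, 59.7, 68.2]
orientation: [-0.276, -3.129, 0.0]
contact_force: [-0.2, -0.5, -1.4]
gripper_width: -0.0
finger_force: 0.0
```

jog_arm(targets=[[[0,0,0.1],[0,0,0]],[[0,0,0.1],[0,0,0]],[[0,0,0],[0,0,0]],[[0,0,0],[0,0,0]]])

```text
time_s: 4.05
position: [624.6, 59.6, 66.2]
orientation: [-0.276, -3.129, 0.0]
contact_force: [1.1, 0.7, 0.6]
gripper_width: -0.001
finger_force: 0.0
```

jog_arm(targets=[[[0,0,0.1],[0,0,0]],[[0,0,0.1],[0,0,0]],[[0,0,0],[0,0,0]],[[0,0,0],[0,0,0]]])

```text
time_s: 4.45
position: [624.8, 59.7, 64.5]
orientation: [0.276, 3.129, 0.0]
contact_force: [-0.9, -0.7, 1.1]
gripper_width: 0.003
finger_force: 0.6
```

jog_arm(targets=[[[0,0,0.1],[0,0,0]],[[0,0,0.1],[0,0,0]],[[0,0,0],[0,0,0]],[[0,0,0],[0,0,0]]])

```text
time_s: 4.85
position: [624.7, 59.7, 62.7]
orientation: [0.276, 3.129, 0.0]
contact_force: [-1.6, -0.3, 3.8]
gripper_width: -0.002
finger_force: 1.7
```

jog_arm(targets=[[[0,0,0.1],[0,0,0]],[[0,0,0.1],[0,0,0]],[[0,0,0],[0,0,0]],[[0,0,0],[0,0,0]]])

```text
time_s: 5.25
position: [624.7, 59.7, 60.9]
orientation: [0.276, 3.129, 0.0]
contact_force: [-2.0, -0.0, 5.7]
gripper_width: 0.001
finger_force: 2.9
```

jog_arm(targets=[[[0,0,0.1],[0,0,0]],[[0,0,0],[0,0,0]],[[0,0,0],[0,0,0]]])

```text
time_s: 5.55
position: [624.7, 59.8, 60.2]
orientation: [0.276, 3.129, 0.0]
contact_force: [-2.5, -0.3, 6.5]
gripper_width: -0.002
finger_force: 3.4
```

jog_arm(targets=[[[0,0,0.1],[0,0,0]],[[0,0,0.1],[0,0,0]],[[0,0,0.1],[0,0,0]],[[0,0,0.1],[0,0,0]],[[0,0,0],[0,0,0]],[[0,0,0],[0,0,0]]])

```text
time_s: 6.15
position: [624.7, 59.9, 57.3]
orientation: [0.275, 3.129, 0.001]
contact_force: [-3.7, 0.3, 10.1]
gripper_width: -0.001
finger_force: 5.3
```

jog_arm(targets=[[[0,0,0.1],[0,0,0]],[[0,0,0],[0,0,0]],[[0,0,0],[0,0,0]]])

```text
time_s: 6.45
position: [624.7, 59.9, 56.6]
orientation: [0.275, 3.129, 0.001]
contact_force: [-5.1, 0.4, 11.0]
gripper_width: -0.001
finger_force: 5.7
```

jog_arm(targets=[[[0.2,0,0],[0,0,0]],[[0.3,0,0],[0,0,0]],[[0.3,0,0],[0,0,0]],[[0.3,0,0],[0,0,0]],[[0.3,0,0],[0,0,0]],[[0.3,0,0],[0,0,0]],[[0.3,0,0],[0,0,0]]])

```text
time_s: 7.15
position: [611.0, 62.4, 58.6]
orientation: [0.276, 3.115, -0.0]
contact_force: [5.9, -1.1, 9.2]
gripper_width: -0.0
finger_force: 4.3
```

```bash
cat > f.py <<'E'
from h import *
st=robot.get_state();print(st['position'],st['contact_force'],st['finger_force'])
s=shot('side');w=cloud(s)
X=np.array([.98466,-.17451]);Y=np.array([.17451,.98466]);o=np.array([683.3,49.9])
a=(w[...,:2]-o)@X;b=(w[...,:2]-o)@Y
m=(a<-10)&(a>-230)&(b<70)&(b>25)&(w[...,2]>25)&(w[...,2]<64)
print('front',np.percentile(a[m],[1,3,10]),m.sum())
E
python3 f.py
```

```text
[610.95963427  62.36340003  58.64728789] [ 5.91335731 -1.08206416  9.23298634] 4.321884512901306
front [-96.78608658 -96.26846177 -95.0982772 ] 601
```

jog_arm(targets=[[[0.1,0,0.1],[0,0,0]],[[0.2,0,0.1],[0,0,0]],[[0.4,0,0],[0,0,0]],[[0.4,0,0],[0,0,0]],[[0.4,0,0],[0,0,0]],[[0.4,0,0],[0,0,0]],[[0.4,0,0],[0,0,0]]])

```text
time_s: 7.9
position: [588.9, 66.4, 57.3]
orientation: [0.275, 3.114, 0.0]
contact_force: [5.6, -0.7, 10.2]
gripper_width: 0.0
finger_force: 5.0
```

```bash
python3 f.py
```

```text
[588.86987387  66.43767829  57.25240205] [ 5.55524435 -0.65288752 10.24682593] 5.04900713916868
front [-118.90435621 -118.62918411 -116.0980254 ] 759
```

jog_arm(targets=[[[0.4,0,0.1],[0,0,0]],[[0.4,0,0],[0,0,0]],[[0.4,0,0],[0,0,0]],[[0.4,0,0],[0,0,0]],[[0.4,0,0],[0,0,0]],[[0.4,0,0],[0,0,0]],[[0.4,0,0],[0,0,0]],[[0.4,0,0],[0,0,0]]])

```text
time_s: 8.75
position: [557.6, 72.2, 56.3]
orientation: [0.275, 3.114, 0.0]
contact_force: [5.6, -1.6, 10.6]
gripper_width: -0.005
finger_force: 5.3
```

jog_arm(targets=[[[0.4,0,0],[0,0,0]],[[0.4,0,0],[0,0,0]],[[0.4,0,0],[0,0,0]],[[0.4,0,0],[0,0,0]],[[0.4,0,0],[0,0,0]],[[0.4,0,0],[0,0,0]],[[0.4,0,0],[0,0,0]],[[0.4,0,0],[0,0,0]]])

```text
time_s: 9.55
position: [526.0, 77.9, 56.0]
orientation: [0.275, 3.114, 0.001]
contact_force: [5.8, -1.0, 10.8]
gripper_width: -0.001
finger_force: 5.1
```

```bash
python3 f.py
```

```text
[525.98244216  77.92093105  56.04913851] [ 5.84218649 -0.9657007  10.83230767] 5.108228889293969
front [-182.6119532  -182.11249746 -173.25310018] 1197
```

jog_arm(targets=[[[0.3,0,0],[0,0,0]],[[0.3,0,0],[0,0,0]],[[0.3,0,0],[0,0,0]],[[0.3,0,0],[0,0,0]],[[0.3,0,0],[0,0,0]],[[0.1,0,0],[0,0,0]],[[0,0,0],[0,0,0]]])

```text
time_s: 10.3
position: [511.4, 80.5, 56.4]
orientation: [0.275, 3.111, 0.001]
contact_force: [7.2, -1.1, 9.6]
gripper_width: 0.001
finger_force: 4.8
```

```bash
python3 f.py
```

```text
[511.42921735  80.54566024  56.42930703] [ 7.22803379 -1.11450748  9.6455115 ] 4.829856483265758
front [-186.67070945 -186.30933091 -177.00387366] 1227
```

jog_arm(targets=[[[0.1,0,0.15],[0,0,0]],[[0.2,0,0.1],[0,0,0]],[[0.2,0,0],[0,0,0]],[[0.2,0,0],[0,0,0]],[[0.2,0,0],[0,0,0]],[[0,0,0],[0,0,0]]])

```text
time_s: 10.95
position: [503.4, 82.1, 54.6]
orientation: [0.275, 3.11, 0.001]
contact_force: [7.6, -3.0, 11.4]
gripper_width: 0.001
finger_force: 5.4
```

```bash
python3 f.py; python3 -c "
from h import *
shot('wrist','d0.png');shot('side','d.png')"
```

```text
[503.35486558  82.07919821  54.56958735] [ 7.60864437 -3.03412334 11.41543822] 5.434794947504997
front [-186.85886732 -186.23020702 -176.60379374] 1246
```

View pics/d.png

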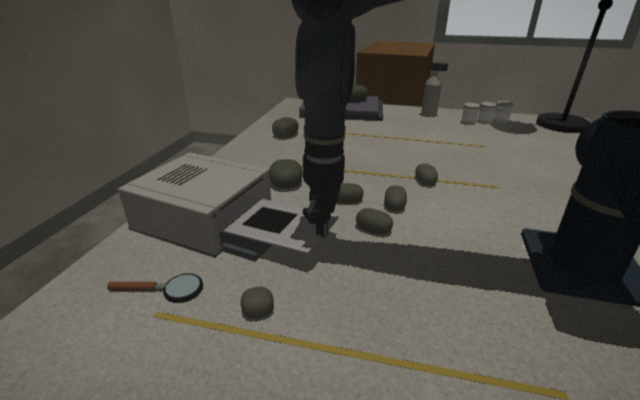

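The side view shows the tray drawn out with its pad at (270,220) and the fingertips at its front edge. I'll lift off and check the pad against the load point.

jog_arm(targets=[[[0,0,-1.5],[0,0,0]],[[0,0,-3.5],[0,0,0]],[[0,0,-4],[0,0,0]],[[2,-4,-3],[0,0,0]],[[2,-4,0],[0,0,0]],[[0,-4,0],[0,0,0]],[[0,-4,0],[0,0,-0.14]],[[0,-3.5,0],[0,0,-0.13]],[[0,0,0],[0,0,-0.13]],[[0,0,0],[0,0,0]]], grip=1)

```text
time_s: 12.1
position: [427.8, -99.0, 165.8]
orientation: [0.335, -3.123, -0.001]
contact_force: [0.3, -0.3, -0.8]
gripper_width: 1.0
finger_force: 0.0
```

Run:
```python
from h import *
X=np.array([.98466,-.17451]);Y=np.array([.17451,.98466]);o=np.array([683.3,49.9])
for n in('scene','side'):
    s=shot(n,n+'e.png');w=cloud(s)
    a=(w[...,:2]-o)@X;b=(w[...,:2]-o)@Y
    m=(a<-8)&(a>-225)&(abs(b)<75)&(w[...,2]>30)&(w[...,2]<70)
    A=np.c_[a[m],b[m],np.ones(m.sum())];k=np.linalg.lstsq(A,w[...,2][m],rcond=None)[0]
    print(n,'front',np.percentile(a[m],[.5,1,3]),k,'z@-65',k[2]-65*k[0])
    g=s['image'].mean(2);mm=m&(g<45)&(abs(b)<60)&(a>-140);print(np.percentile(g[m],[5,20,50,90]))
    mm=cv2.morphologyEx(mm.astype(np.uint8),cv2.MORPH_OPEN,np.ones((3,3)))>0
    P=np.c_[a[mm],b[mm]];print('pad',cv2.minAreaRect(P.astype(np.float32)),P.mean(0),len(P))
# stone
    x,y,z=w.transpose(2,0,1);m=((z>8)&(z<60)&(np.hypot(x-498,y+134)<60));P=np.c_[x[m],y[m]];print('stone',cv2.minAreaRect(P.astype(np.float32)))
plan([498,-134,90],103)
s=shot('wrist','e.png')
w=cloud(s);x,y,z=w.transpose(2,0,1);m=((z>8)&(z<60)&(np.hypot(x-498,y+134)<60));P=np.c_[x[m],y[m]];print('stone w',cv2.minAreaRect(P.astype(np.float32)),np.nanmax(z[m]),m.sum())
```

```text
scene front [-184.25646644 -182.78884313 -179.50503109] [-3.35547391e-02  1.45706458e-03  4.72654938e+01] z@-65 49.44655188437285
[ 32.33333333  37.33333333 112.33333333 116.        ]
pad ((-63.69480895996094, 2.2463760375976562), (82.17481231689453, 74.3900146484375), 0.3747338056564331) [-63.29319883   2.04697817] 670
stone ((500.6606750488281, -136.1956024169922), (82.14323425292969, 52.4882926940918), 12.126792907714844)
side front [-187.31124829 -187.07696432 -186.29677401] [-2.81799632e-02 -3.16413927e-03  4.89476167e+01] z@-65 50.77931432967904
[ 22.33333333  29.93333333 115.33333333 120.        ]
pad ((-62.63164520263672, 0.2717857360839844), (76.29019927978516, 87.10428619384766), 89.72540283203125) [-63.79647813   1.43081801] 766
stone ((494.43988037109375, -133.08538818359375), (82.10368347167969, 44.49158477783203), 14.441003799438477)
pos [428.  -97.9 166. ] F [-0.3  0.1 -0.1] w 1.0029197049536969 t 12.2
yaw y 102.25172650967053 turn [ 0.001 -0.001 -0.013] shift after turn cm [-6.01 -5.09  7.6 ] before [-6.08 -5.02  7.6 ]
stone w ((494.4781188964844, -136.84632873535156), (82.83369445800781, 52.34370422363281), 11.480710983276367) 43.48754629195372 4541
```

View pics/e.png

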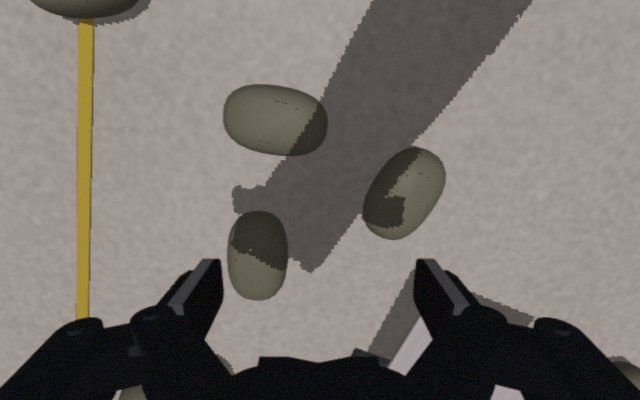

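View pics/scenee.png

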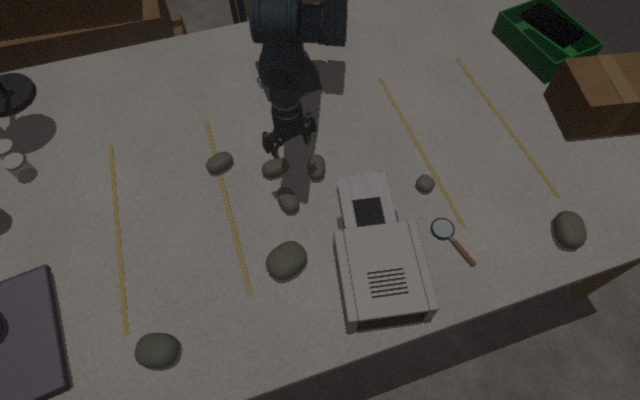

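Pad and tray are out at (368,212) in the scene view; the target stone is at (288,200) there and (275,118) in the wrist view. I'll check the tray's travel once more with per-slice edges against the box's own front edge.

Run:
```python
from h import *
X=np.array([.98466,-.17451]);Y=np.array([.17451,.98466]);o=np.array([683.3,49.9])
for n,s in(('scene0',dict(np.load('a.npz'))),('side0',dict(np.load('b.npz'))),('scene1',shot('scene')),('side1',shot('side'))):
    w=cloud(s);a=(w[...,:2]-o)@X;b=(w[...,:2]-o)@Y;z=w[...,2]
    f=[];t=[]
    for c in range(-56,60,8):
        m=(abs(b-c)<4)
        q=a[m&(z>38)&(z<65)&(a<-8)&(a>-225)]; r=a[m&(z>100)&(z<112)&(a>-40)&(a<240)]
        f.append(np.sort(q)[:2].mean() if len(q)>2 else np.nan);t.append([np.nanmin(r),np.nanmax(r)])
    print(n,np.round(f),np.nanmedian(f),np.nanmedian(t,0))
```

```text
scene0 [-80. -81. -81. -82. -82. -81. -78. -79. -81. -80. -80. -82. -79. -81.
 -79.] -80.53934674661514 [  5.84852818 239.52346363]
side0 [-84. -84. -84. -84. -84. -84. -84. -84. -83. -84. -83. -83. -83. -83.
 -83.] -83.64816843097786 [  2.0646765  238.97210459]
scene1 [-186. -183. -184. -185. -183. -183. -186. -182. -181. -185. -185. -183.
 -186. -183. -181.] -183.43994606394998 [  5.73395832 239.64591381]
side1 [-188. -188. -187. -188. -188. -187. -187. -187. -187. -187. -187. -187.
 -187. -187. -187.] -187.14955523064 [  1.74805998 239.32207192]
```

```bash
python3 -c "
from h import *
plan([540,75.5,90],79.95)"
```

```text
pos [428.2 -97.4 166.4] F [-0.1  1.3  0.8] w 1.003019049625456 t 12.35
yaw y 102.40401546191275 turn [ 0.    -0.     0.392] shift after turn cm [-7.99 18.98  7.64] before [-14.63  14.48   7.64]
```

jog_arm(targets=[[[0,0,0],[0,0,0.13]],[[0,0,0],[0,0,0.13]],[[0,0,0],[0,0,0.132]],[[-1.5,3.5,0],[0,0,0]],[[-1.6,3.8,1],[0,0,0]],[[-1.6,3.8,1.6],[0,0,0]],[[-1.6,3.8,2],[0,0,0]],[[-1.6,3.8,2],[0,0,0]],[[0,0,1],[0,0,0]],[[0,0,0],[0,0,0]]], grip=-1)

```text
time_s: 13.35
position: [536.6, 73.5, 88.0]
orientation: [-0.271, -3.124, 0.002]
contact_force: [-0.6, -0.2, -0.5]
gripper_width: -0.004
finger_force: 0.0
```

jog_arm(targets=[[[0,0,0.8],[0,0,0]],[[0,0,0.8],[0,0,0]],[[0,0,0.2],[0,0,0]],[[0,0,0.1],[0,0,0]],[[0,0,0],[0,0,0]],[[0,0,0],[0,0,0]]])

```text
time_s: 13.95
position: [538.9, 72.0, 72.2]
orientation: [0.276, 3.128, 0.0]
contact_force: [-0.7, 0.1, 0.3]
gripper_width: 0.001
finger_force: 0.0
```

jog_arm(targets=[[[0,0,0.15],[0,0,0]],[[0,0,0.15],[0,0,0]],[[0,0,0.15],[0,0,0]],[[0,0,0.15],[0,0,0]],[[0,0,0],[0,0,0]],[[0,0,0],[0,0,0]]])

```text
time_s: 14.55
position: [538.6, 72.3, 65.9]
orientation: [0.275, 3.129, 0.0]
contact_force: [-0.4, 0.7, 1.4]
gripper_width: 0.001
finger_force: 0.7
```

jog_arm(targets=[[[0,0,0.1],[0,0,0]],[[0,0,0.1],[0,0,0]],[[0,0,0.1],[0,0,0]],[[0,0,0.1],[0,0,0]],[[0,0,0.1],[0,0,0]],[[0,0,0],[0,0,0]]])

```text
time_s: 15.15
position: [538.5, 72.3, 61.1]
orientation: [-0.275, -3.13, -0.0]
contact_force: [-2.0, 0.1, 6.0]
gripper_width: 0.002
finger_force: 2.9
```

jog_arm(targets=[[[0.1,0,0.1],[0,0,0]],[[0.1,0,0.1],[0,0,0]],[[0.1,0,0.1],[0,0,0]],[[0.1,0,0.1],[0,0,0]],[[0,0,0.1],[0,0,0]],[[0,0,0],[0,0,0]],[[0,0,0],[0,0,0]]])

```text
time_s: 15.85
position: [538.3, 72.6, 58.5]
orientation: [0.275, 3.121, 0.0]
contact_force: [0.8, -1.4, 7.7]
gripper_width: 0.001
finger_force: 4.1
```

jog_arm(targets=[[[0.1,0,0.1],[0,0,0]],[[0.1,0,0.1],[0,0,0]],[[0,0,0],[0,0,0]],[[0,0,0],[0,0,0]]])

```text
time_s: 16.25
position: [538.2, 72.7, 57.6]
orientation: [0.275, 3.117, -0.0]
contact_force: [4.3, -1.5, 9.9]
gripper_width: -0.003
finger_force: 4.5
```

```bash
python3 f.py
```

```text
[538.15353843  72.73606568  57.58392553] [ 4.25496627 -1.50941345  9.93888768] 4.488538058940321
front [-186.61776848 -186.12458082 -177.17830301] 1226
```

jog_arm(targets=[[[0,0,0.1],[0,0,0]],[[0,0,0.1],[0,0,0]],[[0.1,0,0.1],[0,0,0]],[[0.2,0,0.1],[0,0,0]],[[0.2,0,0],[0,0,0]],[[0,0,0],[0,0,0]]])

```text
time_s: 16.9
position: [536.6, 73.2, 55.6]
orientation: [0.275, 3.109, -0.0]
contact_force: [7.8, -2.0, 10.4]
gripper_width: -0.002
finger_force: 5.3
```

```bash
python3 f.py
```

```text
[536.56678492  73.2003784   55.62418031] [ 7.75406391 -2.0085163  10.36750291] 5.346469022333622
front [-186.75845566 -186.26971851 -176.74000734] 1238
```

jog_arm(targets=[[[0.1,0,0.1],[0,0,0]],[[0.2,0,0.1],[0,0,0]],[[0.2,0,0.1],[0,0,0]],[[0.2,0,0],[0,0,0]],[[0,0,0],[0,0,0]]])

```text
time_s: 17.45
position: [531.1, 74.4, 53.6]
orientation: [0.275, 3.106, -0.0]
contact_force: [8.4, -1.5, 12.6]
gripper_width: 0.001
finger_force: 6.2
```

```bash
python3 f.py
```

```text
[531.05305299  74.36191951  53.64417024] [ 8.44442944 -1.52885369 12.59049997] 6.190464170649648
front [-186.79546417 -186.23768467 -176.98178825] 1245
```

The tray holds against 8.4 N (the drag was about 5.6), so it's at its stop. Next is the stone.

```bash
python3 -c "
from h import *
plan([496.5,-135.5,100],102.5)"
```

```text
pos [531.   74.4  53.6] F [ 8.7 -2.  12.1] w 0.0011691175692215801 t 17.5
yaw y 79.89258423387989 turn [-0.003  0.023 -0.395] shift after turn cm [  7.91 -19.74  -4.64] before [ -0.39 -21.26  -4.68]
```

jog_arm(targets=[[[-0.5,0,-1.5],[0,0,0]],[[0,0,-3.5],[0,0,0]],[[0,0,-3],[0,0,0]],[[1,-4,0],[0,0,0]],[[1,-4,0],[0,0,0]],[[0,-4,0],[0,0,0]],[[0,-4,0],[0,0,-0.13]],[[0,0,0],[0,0,-0.13]],[[0,0,0],[0,0,-0.13]],[[0,0,0],[0,0,0]]], grip=1)

```text
time_s: 18.5
position: [478.0, -80.1, 126.0]
orientation: [0.334, -3.123, -0.0]
contact_force: [-0.4, 0.1, -0.4]
gripper_width: 1.001
finger_force: 0.0
```

```bash
cat > st.py <<'E'
from h import *
plan([496.5,-135.5,60],102.5)
s=shot('wrist')
w=cloud(s);x,y,z=w.transpose(2,0,1);m=((z>8)&(z<60)&(np.hypot(x-498,y+134)<60));P=np.c_[x[m],y[m]];print('stone w',cv2.minAreaRect(P.astype(np.float32)),np.nanmax(z[m]),m.sum())
E
python3 st.py
```

```text
pos [478.  -80.1 126. ] F [-0.4  0.1 -0.4] w 1.0008917731545595 t 18.5
yaw y 102.21087874464116 turn [ 0.    -0.    -0.005] shift after turn cm [-0.61 -5.81  6.6 ] before [-0.64 -5.81  6.6 ]
stone w ((494.3505554199219, -136.97747802734375), (81.95632934570312, 52.62975311279297), 10.9384126663208) 43.42166920718241 6938
```

jog_arm(targets=[[[0,-2,0],[0,0,0]],[[-0.6,-3.9,0.5],[0,0,0]],[[0,0,2],[0,0,0]],[[0,0,2],[0,0,0]],[[0,0,0],[0,0,0]],[[0,0,0],[0,0,0]]])

```text
time_s: 19.15
position: [496.2, -135.3, 81.2]
orientation: [0.335, -3.122, -0.001]
contact_force: [0.2, 0.3, 0.2]
gripper_width: 0.999
finger_force: 0.0
```

```bash
python3 st.py; python3 -c "
from h import *
shot('wrist','g.png')"
```

```text
pos [ 496.2 -135.3   81.2] F [0.2 0.3 0.2] w 0.9994113836992042 t 19.15
yaw y 102.25029942266804 turn [ 0.001 -0.001 -0.004] shift after turn cm [-0.03 -0.02  2.12] before [-0.03 -0.02  2.12]
stone w ((494.59381103515625, -137.89340209960938), (82.3933334350586, 53.509254455566406), 9.390928268432617) 43.219785638320474 10162
```

View pics/g.png

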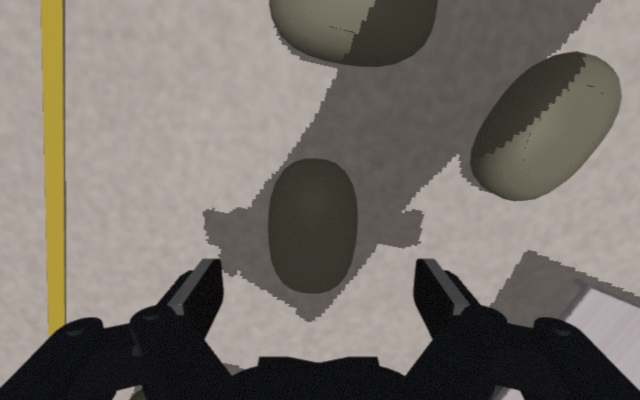

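The stone is at (313,225), well between the fingers (centre 318) and aligned with them. I'll go down and grip.

jog_arm(targets=[[[0,-0.15,1.5],[0,0,0.025]],[[0,0,2],[0,0,0]],[[0,0,1.5],[0,0,0]],[[0,0,0.9],[0,0,0]],[[0,0,0],[0,0,0]],[[0,0,0],[0,0,0]],[[0,0,0],[0,0,0]]])

```text
time_s: 19.95
position: [498.0, -137.7, 24.1]
orientation: [-0.297, 3.125, -0.002]
contact_force: [-0.3, 0.4, 0.7]
gripper_width: 1.001
finger_force: 0.0
```

jog_arm(targets=[[[0,0,0.1],[0,0,0]],[[0,0,0],[0,0,0]],[[0,0,0],[0,0,0]],[[0,0,0],[0,0,0]],[[0,0,0],[0,0,0]],[[0,0,0],[0,0,0]],[[0,0,0],[0,0,0]],[[0,0,0],[0,0,0]]], grip=-1)

```text
time_s: 20.75
position: [497.8, -138.0, 23.0]
orientation: [-0.297, 3.126, -0.003]
contact_force: [-0.4, -0.6, 5.4]
gripper_width: 0.597
finger_force: 63.2
```

jog_arm(targets=[[[0,0,-0.5],[0,0,0]],[[0,0,-1.5],[0,0,0]],[[0,0,-3],[0,0,0]],[[0,0,-4],[0,0,0]],[[0,0,-3.5],[0,0,0]],[[0,0,0],[0,0,0]],[[0,0,0],[0,0,0]]])

```text
time_s: 21.45
position: [496.9, -137.2, 146.4]
orientation: [-0.297, 3.127, 0.0]
contact_force: [-0.3, -0.8, -3.2]
gripper_width: 0.595
finger_force: 63.2
```

```bash
cat > gs.py <<'E'
from h import *
st=robot.get_state();M=Ro.from_rotvec(st['orientation']).as_matrix();plan([619.9,62.2,120],79.95);print('fin',st['finger_force'])
s=shot('wrist');w=cloud(s);q=(w-st['position'])@M
m=(abs(q[...,1])<24)&(q[...,0]>-60)&(q[...,0]<60)&(q[...,2]>-25)&(q[...,2]<30)
P=q[m];print(len(P),cv2.minAreaRect(P[:,:2].astype(np.float32)),np.percentile(P[:,0],[0,1,50,99,100]),np.percentile(P[:,2],[1,50,99]))
k=m.astype(np.uint8);u=cv2.moments(k,True);print(u['m10']/u['m00'],u['m01']/u['m00'])
E
python3 gs.py
```

```text
pos [ 496.9 -137.2  146.4] F [-0.3 -0.8 -3.2] w 0.5951455639090456 t 21.45
yaw y 100.86468752506813 turn [0.    0.    0.365] shift after turn cm [-8.63 21.78  2.64] before [-15.84  17.26   2.64]
fin 63.223626650869846
19469 ((6.32568359375, -0.011508941650390625), (75.4522476196289, 47.994564056396484), 0.17733317613601685) [-31.45679584 -25.20975427  13.18752297  43.15046824  44.04487246] [-19.65747822 -16.46584084   1.56888943]
315.6340849555704 272.04720324618626
```

jog_arm(targets=[[[0,0,0],[0,0,0.12]],[[0,0,0],[0,0,0.12]],[[0,0,0],[0,0,0.125]],[[-0.8,2,0],[0,0,0]],[[-1.4,3.5,0],[0,0,0]],[[-1.6,4,0],[0,0,0]],[[-1.6,4,0],[0,0,0]],[[-1.6,4,0],[0,0,0]],[[-1.2,2.9,0],[0,0,0]],[[-0.6,1.4,0],[0,0,0]]])

```text
time_s: 22.5
position: [620.5, 65.0, 142.2]
orientation: [-0.27, -3.123, -0.001]
contact_force: [-0.8, -0.5, -2.7]
gripper_width: 0.599
finger_force: 63.3
```

jog_arm(targets=[[[0,0,1.5],[0,0.033,0]],[[0,0,2],[0,0,0]],[[0,0,1.5],[0,0,0]],[[0,0,0.8],[0,0,0]],[[0,0,0],[0,0,0]],[[0,0,0],[0,0,0]],[[0,0,0],[0,0,0]]])

```text
time_s: 23.2
position: [621.0, 62.0, 90.1]
orientation: [-0.273, -3.099, -0.005]
contact_force: [0.4, 0.1, -2.6]
gripper_width: 0.592
finger_force: 63.3
```

```bash
sed -i 's/619.9,62.2,120/621.9,61.9,71/' gs.py; python3 gs.py; python3 -c "
from h import *
shot('wrist','h.png')"
```

```text
pos [621.   62.   90.1] F [ 0.4  0.1 -2.6] w 0.5920282699675521 t 23.2
yaw y 79.93181648873322 turn [ 0.    -0.031 -0.   ] shift after turn cm [-0.09  0.    1.91] before [-0.15  0.    1.9 ]
fin 63.32696909084916
19454 ((6.318046569824219, -0.00087738037109375), (76.63749694824219, 47.9735221862793), 0.006439619697630405) [-31.99908296 -24.7216702   13.7115886   43.72630027  44.63650176] [-19.42419895 -16.38319341   1.42908557]
315.7429320448237 272.01377608718
```

View pics/h.png

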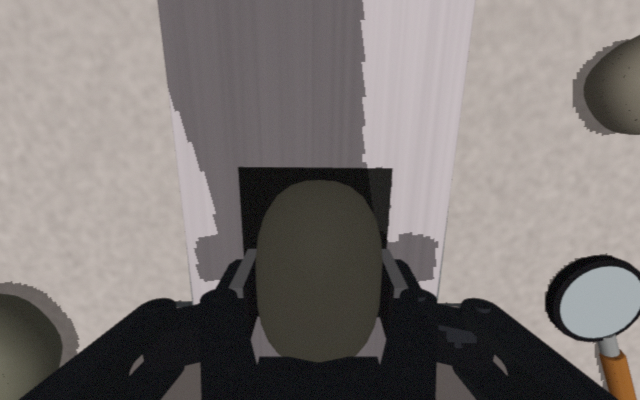

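The wrist view shows the stone at (318,270) over the dark pad, whose front edge is at row 168, cols 238–392 (centre 315). Laterally centred, I'll check along the travel.

Run:
```python
from h import *
st=robot.get_state();M=Ro.from_rotvec(st['orientation']).as_matrix();s=shot('wrist');w=cloud(s)
for v in(163,168,172):
  for u in (245,315,385):
    print(v,u,s['image'][v,u],w[v,u].round(1),((w[v,u]-st['position'])@M).round(1))
print(((w[168,238]-st['position'])@M).round(1),((w[168,392]-st['position'])@M).round(1))
```

```text
163 245 [103  97 100] [569.   34.5  50.1] [ 45.3 -36.3  41.5]
163 315 [106 101 104] [575.2  70.2  51.2] [45.5 -0.1 40.5]
163 385 [188 180 182] [581.6 105.7  50.3] [45.3 36.1 41.4]
168 245 [18 15 16] [571.5  34.   50.3] [ 42.7 -36.4  41.2]
168 315 [29 29 30] [577.8  69.7  50.9] [42.8 -0.1 40.7]
168 385 [97 90 94] [584.1 105.3  50.8] [42.8 36.1 40.8]
172 245 [ 9 11  8] [573.4  33.8  51.4] [ 40.8 -36.2  40.1]
172 315 [16 21 19] [580.   69.3  49.8] [40.5 -0.1 41.8]
172 385 [32 30 30] [586.5 105.3  49.3] [40.4 36.5 42.3]
[ 42.6 -40.2  42. ] [42.8 39.7 40.6]
```

jog_arm(targets=[[[-0.35,0,0.6],[0,0,0]],[[0,0,0.6],[0,0,0]],[[0,0,0.2],[0,0,0]],[[0,0,0.1],[0,0,0]],[[0,0,0],[0,0,0]],[[0,0,0],[0,0,0]]])

```text
time_s: 23.95
position: [623.2, 61.7, 73.6]
orientation: [-0.272, -3.097, -0.004]
contact_force: [0.2, -0.3, -3.0]
gripper_width: 0.592
finger_force: 63.3
```

jog_arm(targets=[[[0,0,0.1],[0,0,0]],[[0,0,0.1],[0,0,0]],[[0,0,0],[0,0,0]],[[0,0,0],[0,0,0]]])

```text
time_s: 24.35
position: [623.1, 61.7, 71.6]
orientation: [-0.272, -3.097, -0.004]
contact_force: [0.0, -0.1, -2.9]
gripper_width: 0.592
finger_force: 63.3
```

jog_arm(targets=[[[0,0,0.1],[0,0,0]],[[0,0,0.1],[0,0,0]],[[0,0,0],[0,0,0]],[[0,0,0],[0,0,0]]])

```text
time_s: 24.75
position: [623.2, 61.7, 69.8]
orientation: [-0.272, -3.097, -0.005]
contact_force: [-0.1, 0.5, -2.2]
gripper_width: 0.591
finger_force: 63.5
```

jog_arm(targets=[[[0,0,0.1],[0,0,0]],[[0,0,0],[0,0,0]],[[0,0,0],[0,0,0]]])

```text
time_s: 25.05
position: [623.2, 61.7, 68.9]
orientation: [-0.272, -3.097, -0.005]
contact_force: [-0.4, 0.8, -0.9]
gripper_width: 0.592
finger_force: 63.6
```

jog_arm(targets=[[[0,0,0.1],[0,0,0]],[[0,0,0],[0,0,0]],[[0,0,0],[0,0,0]]])

```text
time_s: 25.35
position: [623.1, 61.7, 67.9]
orientation: [-0.272, -3.097, -0.005]
contact_force: [-1.8, 0.3, 0.3]
gripper_width: 0.597
finger_force: 63.7
```

jog_arm(targets=[[[0,0,0],[0,0,0]],[[0,0,0],[0,0,0]],[[0,0,0],[0,0,0]],[[0,0,0],[0,0,0]],[[0,0,0],[0,0,0]],[[0,0,0],[0,0,0]]], grip=1)

```text
time_s: 25.95
position: [623.0, 61.7, 67.5]
orientation: [-0.272, -3.097, -0.004]
contact_force: [0.5, 0.1, -0.1]
gripper_width: 1.001
finger_force: 0.0
```

jog_arm(targets=[[[0,0,-1],[0,0,0]],[[0,0,-2],[0,0,0]],[[0,0,-3],[0,0,0]],[[0,0,-4],[0,0,0]],[[3,0,-2],[0,0,0]],[[4,0,0],[0,0,0]],[[4,0,0],[0,0,0]],[[2,0,0],[0,0,0]],[[0,0,0],[0,0,0]],[[0,0,0],[0,0,0]]])

```text
time_s: 26.95
position: [499.7, 83.7, 192.9]
orientation: [-0.272, -3.1, -0.005]
contact_force: [0.7, 0.0, 0.6]
gripper_width: 1.001
finger_force: 0.0
```

```bash
cat > v.py <<'E'
from h import *
X=np.array([.98466,-.17451]);Y=np.array([.17451,.98466]);o=np.array([683.3,49.9])
for n in('wrist','side','scene'):
    s=shot(n,n+'z.png');w=cloud(s);a=(w[...,:2]-o)@X;b=(w[...,:2]-o)@Y;z=w[...,2]
    m=(z>58)&(z<98)&(a<-5)&(a>-130)&(abs(b)<60);P=np.c_[a[m],b[m]]
    print(n,cv2.minAreaRect(P.astype(np.float32)),np.nanpercentile(z[m],99))
    f=(z>38)&(z<65)&(a<-8)&(a>-225)&(abs(b)<60);print('front',np.percentile(a[f],1))
E
python3 v.py
```

```text
wrist ((-78.90623474121094, 3.371736526489258), (54.348419189453125, 53.210899353027344), 0.028719043359160423) 87.97972565786642
front -187.98000617722613
side ((-65.45001220703125, 4.0117340087890625), (50.40070343017578, 78.69059753417969), 83.6441879272461) 89.37815771943146
front -187.08539022991664
scene ((-60.78363800048828, 4.43101692199707), (52.87793731689453, 84.02867126464844), 88.00569915771484) 90.73502438568761
front -183.9587276131711
```

View pics/wristz.png

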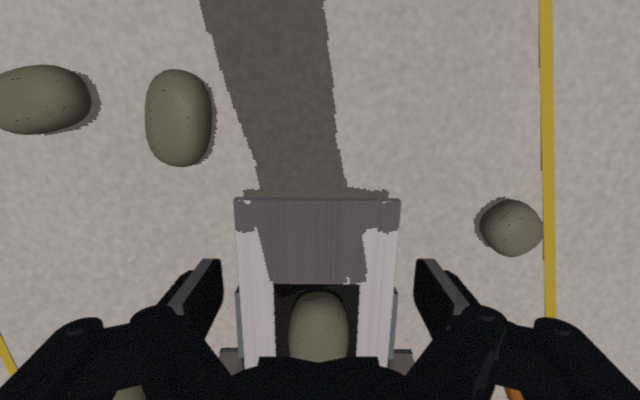

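The wrist view shows the stone on the pad (stone cols 288–350, pad 273–359), aligned with the tray, and the arm is clear. I'll hand in.

```bash
python3 -c "
from plant import robot
print(robot.hand_in())"
```

```text
the job is handed in; nothing more can be done
None
```

I pulled the tray out until it would not move under an 8.4 N pull, though the cameras measured only about 103 of the 110 mm travel. I then set the long stone on the pad, in line with the tray and within about 3 mm of the pad's middle, backed the arm clear, and handed in at about 27 s.

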